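Bed the whetstone and drop the keeper bar

ROBOT

A 6-joint arm with a two-finger parallel gripper is mounted at the origin on the work surface. World frame = base frame: x ahead of the robot, y to its left, z up, the work surface at z = 0. Lengths are in m, angles in rad, forces in N, time in s.
With the tool pointing down it reaches from about 0.25 to 0.85 m from the base axis. Payload 12.5 kg.
Tool frame: the origin (TCP) lies between the finger pads; the fingertips stand nose_length ahead of it and the grasp point (between the pads) lies 11 mm behind it (nose_length is the distance from the TCP to the fingertips, in m); z points along the fingers, y is the direction in which the jaws open and shut (so a half turn about z gives the same grasp; the last joint's range is limited). The gripper opens to 93 mm and grips with 3 to 60 N. Pads are 15 mm wide; open, the fingers measure 128 mm over their backs; the gripper's body (75 mm by 188 mm) begins 65 mm behind the grasp point.
Start: joints at [1.15, 0.351, 1.652, -0, 1.139, -0.085], TCP at [0.181, 0.519, 0.227] pointing down, gripper open.
Joint ranges: [-2.75, 2.75], [-0.79, 2.1], [0.01, 2.65], [-1.57, 4.71], [0.07, 3.14], [-2.87, 2.87]. Speed limits (rad/s): [2.22, 2.22, 2.79, 3.14, 3.14, 3.14].

INTERFACE

Orientations are given as a unit quaternion [w, x, y, z].
In Python, from bench import get_state, read_camera, camera_info, close_job, cut_out, nose_length gives the robot as it stands. The module is installed in compiled form; this text tells all that it offers.
- The arm moves only by the tool drive_tool, never from a script. Its argument "series" is text: rows parted by semicolons, each of 4 numbers parted by spaces: the shift along the world's x, y, z in m, then the turn about the world's z in degrees. In form: x y z turn; .... A call has 1 to 12 rows; each row is the pose to reach, as a shift and turn from the pose commanded when the call began; what a row does not reach only later rows make up. A row lasts 1/12 s, in which the tool goes at most 41.7 mm and 7.16 degrees, less where a joint would pass 70% of its speed; a pose out of reach is approached as far as the arm can. A call with a gripper value outside its range is refused whole. "gripper" is the finger opening in m, from 0 to 0.093, set as the call begins (left out, the last holds). The fingers move at their own pace and stop on an object; the grip force is fixed at half the most. Time passes only in rows, so rows that repeat a pose let the fingers close. It gives the time, the measured TCP pose, the force and the opening at its end, in the units of the state.
- get_state(): the state, without advancing time (a new reading comes with each control period).
- read_camera(name): name is "side" or "top"; returns the picture (420x560x3 uint8, red, green, blue); there is no depth.
- camera_info(name): a dict with "fx", "fy", "cx", "cy" (pixels), "k1" (the pictures are not rectified: a ray, as slopes to the right and down, at radius r is drawn at 1 + k1 r^2 times it, then the intrinsics apply), "rvec" (rotation vector, rad) and "tvec" (3), from world to camera coordinates, as OpenCV has them. Camera axes: x right, y down, z forward; pixel columns grow to the right and rows downward; lengths in m; the calibration is good to about 2 mm. A picture is of the moment at which its call begins. camera_info takes no time and is no camera call.
- close_job(): hands the job in, once; it reports no verdict.
Trained networks look in the newest picture that a camera, given by its name, has taken for a name from the list of things; names that differ only in an ending like _2 or _b are one class to them, and where a whole thing is asked for, a point or a joint stands for the part that bears it (a point fixed in the world has none). Each returns a list of dicts, best first, with "p" (0 to 1); they miss things now and then, are a little off and sometimes report something else, mostly with a low value. They report only what shows in the picture. A call takes as long as a camera call. They do not tell look-alikes from the thing itself.
- cut_out(camera, label): "mask" (420x560 bool, what is visible of it) and "uv" ([column, row] in pixels, amid what is visible of it).
The state is a dict: "clock": time; "joint_positions": joint angles; "dq": joint speeds; "effort": joint torques, N m; "eef_pos": TCP position; "tool_rot": TCP orientation; "contact_force": force on the tool from outside, world axes, zero at the start; "moment": the same for the moment, N m; "finger_gap": finger opening in m.
Only numpy, scipy, OpenCV 4.12 (cv2) and the standard library are available. Lean on these libraries where they do the work, as an engineer would, in place of code of your own. Each camera call takes 0.05 s, during which the arm holds its last target.

TASK

The whetstone has just been flattened on the lapping plate: slide it across the step into the cradle, right up to the back stop, without lifting it off or tipping it. Then swing the raised steel keeper bar down about its loose bolt until its slot drops fully over the second bolt, so that the stone is shut in. Leave the other things on the bench where they are.

Things in the scene. Friction and masses are not known exactly. Their poses are not given: they have to be found in the camera images.
- station: Grey steel stone station fixed to the bench, 118 mm wide (its x), 366 mm long (its y, -192 to +174 mm), turned a little from start to start. Origin: at bench height under the middle of the cradle mouth; z up. The stone travels along +y: dark lapping plate, a 12 mm gap with a 4 mm step down, cradle. All station x, y, z given below are in this frame.
- plate_edge (a point): Middle of the lapping plate's top edge on the cradle side: station x = 0, y = -12, z = 22 mm; axes as the station's. The plate is dark steel, 70 mm wide, y -182 to -12 mm, flat, without rims. The gap beyond it (y -12 to 0) goes down to z = 8 mm.
- back_stop (a point): Middle of the foot of the back stop's face, the inner end of the cradle: station x = 0, y = 156, z = 18 mm; axes as the station's; the stop is 14 mm high. The cradle bed is flat, top z = 18 mm, y 0 to 156 mm, between cheeks 56 mm apart (tops at z = 30 mm) whose mouth flares over its first 22 mm to about 75 mm wide.
- whetstone: Red ceramic whetstone, a plain bar 50 x 150 x 22 mm (its x, y, z), about 0.4 kg, loose. Origin: centre of its underside, z up. Starts on the lapping plate, its length roughly along station y, up to 8 mm off to a side and up to 6 degrees askew. Touching the back stop its origin is at station y = 81 mm; under 74 mm it is in the keeper's way.
- keeper (a joint): Angle of the keeper bar about its pivot bolt (axis along station y), rad: 0 = down, level across the mouth, slot home on the second bolt (end of travel); grows as the free end swings up and over to the station's +x side; 1.57 = upright; 2.6 = other end. Starts leaning back, 1.9 to 2.25. Slack, but with drag (0.09 N m, about 1 N at the tab): it stays where it is left.
- keeper_tab (a point): Middle of the upper face of the keeper's thumb tab, made to be pushed: 26 mm (along the bar) x 22 mm x 4 mm, bent to station -y from the bar's upper edge at the free end. 94 mm along the bar from the pivot axis, 11 mm above its centreline, at station y = -13 mm. Turns with the bar: -x to the free end, z out of the upper face (up when the bar is down, to station +x when upright).
- keeper_pivot (a point): On the axis of the keeper's pivot bolt, in the bar's mid-plane: station x = 46, y = -5, z = 26 mm; axes as the station's. The bar: plain flat steel, 22 mm high, 6 mm thick (y -8 to -2 mm), reaching 107 mm from this axis, with a 9 mm slot open to its lower edge 92 mm from it. Down, its top edge is at z = 37 mm. Hex bolt head to y = -14 mm.
- second_bolt (a point): On the axis of the second bolt, where the slot sits: station x = -46, y = -5, z = 26 mm; axes as the station's. 6 mm bolt pointing to -y out of the mouth's lug to y = -22 mm, with a round nut 13 mm wide backed off to y = -12.5 to -19.5 mm. The lugs beside the mouth: x 39 to 57 mm either side, y 0 to 10 mm, tops at z = 38 mm.
- pen_cap_a: Bystander: burgundy pen cap with clip, lying, 62 mm long (its x), 16 mm thick. Origin: underside.
- pen_cap_b: Bystander: a second pen cap like the first. Origin: underside.
- pin_vise: Bystander: chrome pin vise, lying, about 105 mm long (its x), 12 mm thick. Origin: underside.
- feed_rack: Bystander: teak rack of black pen feeds, 60 x 170 x 58 mm. Origin: centre of its underside.
- loupe: Bystander: black eye loupe standing on its small end, 42 mm across, 34 mm high. Origin: underside.
- nib_jar: Bystander: glass jar with steel lid, 48 mm across, 62 mm high. Origin: underside.
- dressing_stick: Bystander: white dressing stick, a block 26 x 62 x 20 mm. Origin: centre of its underside.
Mind the look-alikes: they are no part of the job. There is more than one size of the whetstone; the one meant has the size given above.

How it is judged:
On the way, in this order (a step that is already met when the one before it is completed fails the run):
1. the whetstone lies flat in the cradle, within 5.5 mm of the back stop (y of whetstone in the frame of station above 0.0755 m and z of whetstone in the frame of station below 0.0205 m and angle between whetstone's own z axis and vertical below 0.03 rad), for 0.2 s.
2. the keeper bar is down, its slot home on the second bolt (value of joint keeper below 0.05 rad), for 0.2 s.
At the end, for the whole second after the job is handed in: The whetstone lies flat and still on the cradle bed, within 5.5 mm of the back stop, and the keeper bar is down across the mouth within 0.05 rad (4.6 mm at the slot) of its end of travel (all of step 1 and value of joint keeper below 0.05 rad and linear speed of whetstone below 0.01 m/s); the robot touches nothing.
It fails at once if the whetstone is tipped more than 0.25 rad (angle between whetstone's own z axis and vertical above 0.25 rad).
It fails at once if the whetstone is lifted more than 12 mm above the lapping plate (z of whetstone in the frame of station above 0.034 m).
It fails at once if a bystander is moved more than 20 mm (distance of any of pen_cap_a, pen_cap_b, pin_vise, feed_rack, loupe, nib_jar, dressing_stick from where it was at the start of the episode above 0.02 m).
It also fails if it takes over 58 s, if anything falls off the work surface, if the arm or the gripper's body presses on something with over 40 N, if the wrist force passes 120 N, or if a joint passes its speed limit or range.

## Working session

There is one attempt and no reset: what is moved stays moved. The work goes in short steps, Python scripts to look and compute and a tool call to move; the robot and the scene stay as the last step left them, time stands still between calls to the robot, and variables do not carry over. Pictures are saved under pics/ and viewed, and the job is handed in when it is done.

Besides the shell and the picture viewer there is one more tool, called after "Request:" as name(argument=value, ...), one argument or row to a line, values as JSON. drive_tool: Moves the arm, as the interface text tells. Its arguments: {"type":"object","properties":{"series":{"type":"string"},"gripper":{"type":"number"}},"required":["series"]}

```bash
mkdir -p pics; ls
python3 - <<'E'
from bench import *
import cv2
print(get_state()); print(nose_length if not callable(nose_length) else nose_length())
for n in("side","top"):
    im=read_camera(n); cv2.imwrite(f"pics/{n}0.png",im[:,:,::-1]); print(camera_info(n))
E
```

```text
pics
{'clock': 0.0, 'joint_positions': array([ 1.15040343e+00,  3.51247160e-01,  1.65241590e+00, -3.47774308e-05,
        1.13911044e+00, -8.45675841e-02]), 'dq': array([-0.00050189,  0.00234734,  0.00057413,  0.00070239, -0.00033408,
       -0.00071616]), 'effort': array([ 1.69047230e-04, -4.97334981e+01, -2.85251784e+01,  6.98616123e-02,
        2.57803348e-02, -9.46256500e-05]), 'eef_pos': array([0.18108114, 0.5189799 , 0.22609856]), 'tool_rot': array([-1.32203585e-04,  1.67117516e-01,  9.85936807e-01, -5.75651479e-04]), 'contact_force': array([-0.2578906 ,  1.25670891, -0.46665736]), 'moment': array([ 0.02589823, -0.05762373, -0.01515037]), 'finger_gap': 0.09277321356101274}
0.008
{'fx': 420.91537906180474, 'fy': 420.91537906180474, 'cx': 288.6633514945219, 'cy': 207.7765346448022, 'k1': -0.032316715284164646, 'rvec': array([ 2.30535647, -0.04172093,  0.02506941]), 'tvec': array([-0.51075022,  0.05807306,  1.22704317])}
{'fx': 420.7768956378033, 'fy': 420.7768956378033, 'cx': 272.2824302631727, 'cy': 207.38713393215932, 'k1': 0.002857576297594759, 'rvec': array([ 2.14195553, -2.17809713,  0.06516222]), 'tvec': array([0.0418813 , 0.54249301, 0.97328558])}
```

View pics/side0.png

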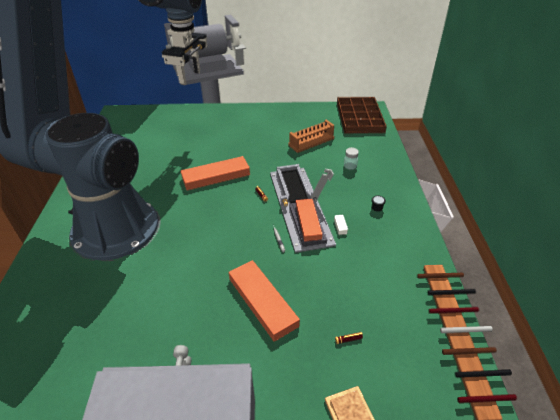

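View pics/top0.png

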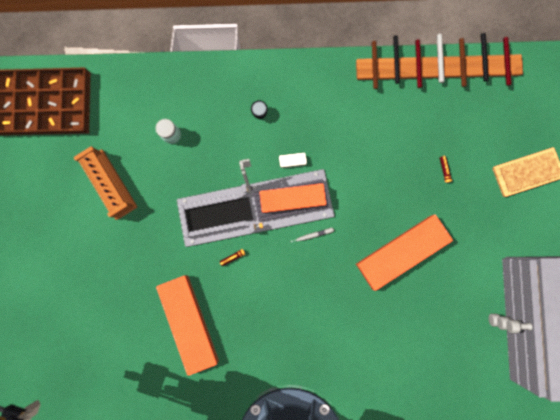

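```bash
cat > h.py <<'E'
import numpy as np, cv2
from bench import *
def K(n):
    c=camera_info(n); return np.array([[c['fx'],0,c['cx']],[0,c['fy'],c['cy']],[0,0,1]]),np.array([c['k1'],0,0,0,0.]),np.array(c['rvec']),np.array(c['tvec'])
def proj(n,P):
    k,d,r,t=K(n); return cv2.projectPoints(np.float64(P).reshape(-1,1,3),r,t,k,d)[0][:,0]
def ray(n,uv,z):
    k,d,r,t=K(n); q=cv2.undistortPoints(np.float64(uv).reshape(-1,1,2),k,d)[:,0]
    R=cv2.Rodrigues(r)[0]; c=-R.T@t; D=np.c_[q,np.ones(len(q))]@R
    return c+D*((z-c[2])/D[:,2])[:,None]
E
python3 - <<'E'
import cv2
a=cv2.imread("pics/top0.png")[140:255,165:350]; cv2.imwrite("pics/t1.png",cv2.resize(a,None,fx=4.3,fy=4.3,interpolation=cv2.INTER_CUBIC))
a=cv2.imread("pics/side0.png")[155:260,240:370]; cv2.imwrite("pics/s1.png",cv2.resize(a,None,fx=5.5,fy=5.5,interpolation=cv2.INTER_CUBIC))
E
```

```text
(no output)
```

View pics/t1.png

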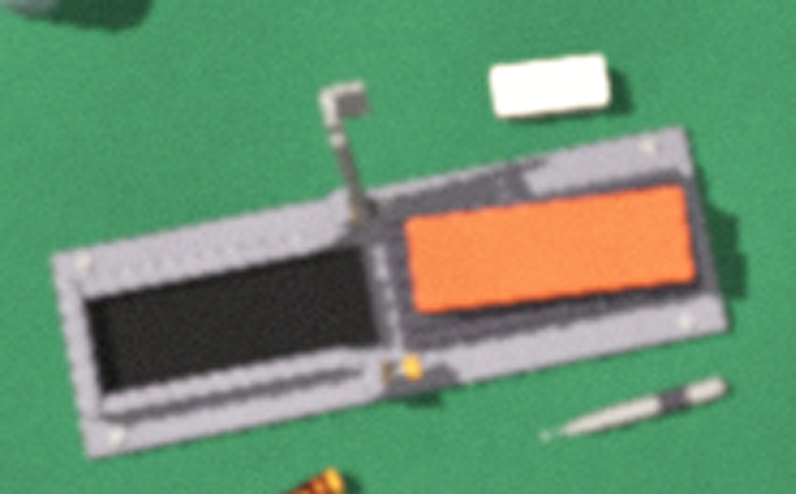

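View pics/s1.png

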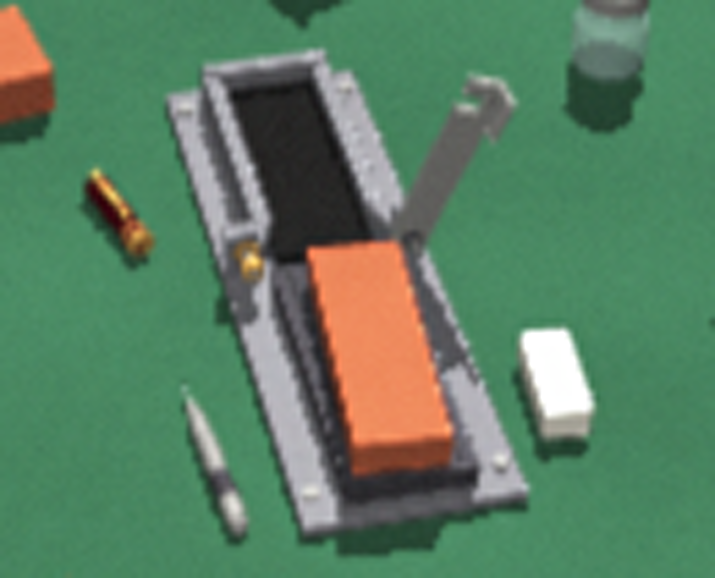

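```bash
cat > fit.py <<'E'
from h import *
from scipy.optimize import least_squares
def toW(p,P):
    P=np.atleast_2d(np.float64(P)); c,s=np.cos(p[2]),np.sin(p[2])
    return np.c_[p[0]+c*P[:,0]-s*P[:,1],p[1]+s*P[:,0]+c*P[:,1],P[:,2]]
T=lambda a:np.array(a)/4.3+[165,140]-.38
S=lambda a:np.array(a)/5.5+[240,155]-.41
def solve(obs,x0):
    def f(p,o=None): return np.concatenate([(proj(n,toW(p,P))-uv).ravel() for n,P,uv in (o or obs)])
    for o in [obs]+[[q] for q in obs]:
        r=least_squares(lambda p:f(p,o),x0); print(np.round(r.x,4),np.degrees(r.x[2]).round(2),np.round(r.fun,1))
        if o is obs: out=r.x
    return out
zb=.008
C=[(59,174,zb),(59,-192,zb),(-59,-192,zb),(-59,174,zb)]
C=[(a/1000,b/1000,z) for a,b,z in C]
st=solve([("top",C,T([(55,257),(686,127),(727,328),(90,456)])),("side",[C[3],C[1],C[2]],S([(168,97),(527,487),(303,522)]))],[.5,0,.15])
z=.044
W=[(.025,.075,z),(.025,-.075,z),(-.025,-.075,z),(-.025,.075,z)]
ws=solve([("top",W,T([(405,218),(684,186),(695,278),(415,312)])),("side",W,S([(400,242),(452,440),(350,445),(308,248)]))],[.5,-.1,.1])
c,s=np.cos(st[2]),np.sin(st[2]); d=ws[:2]-st[:2]
print("stone in station",c*d[0]+s*d[1],-s*d[0]+c*d[1],np.degrees(ws[2]-st[2]))
np.save("st.npy",st)
def kp(th,l,h,y): return (.046-l*np.cos(th)+h*np.sin(th), y, .026+l*np.sin(th)+h*np.cos(th))
for n in("top","side"):
    im=cv2.imread(f"pics/{n}0.png"); sc,ox,oy=(4.3,165,140) if n=="top" else (5.5,240,155)
    a=im[140:255,165:350] if n=="top" else im[155:260,240:370]
    a=cv2.resize(a,None,fx=sc,fy=sc,interpolation=cv2.INTER_CUBIC)
    def dr(p,P,col): 
        q=((proj(n,toW(p,P))-[ox,oy]+.4)*sc).astype(int); cv2.polylines(a,[q],True,col,1)
    dr(st,C,(255,0,0)); dr(ws,W,(255,255,0))
    dr(st,[(.035,-.012,.022),(.035,-.182,.022),(-.035,-.182,.022),(-.035,-.012,.022)],(0,255,255))
    dr(st,[(.028,0.022,.030),(.028,.156,.030),(-.028,.156,.030),(-.028,.022,.030)],(0,255,255))
    for th,col in((1.9,(0,0,255)),(2.05,(255,0,255)),(2.2,(255,255,255))):
        dr(st,[kp(th,0,11e-3,-.005),kp(th,.107,.011,-.005),kp(th,.107,-.011,-.005),kp(th,0,-11e-3,-.005)],col)
        dr(st,[kp(th,.081,11e-3,-.002),kp(th,.107,.011,-.002),kp(th,.107,.011,-.024),kp(th,.081,11e-3,-.024)],col)
    cv2.imwrite(f"pics/f_{n}.png",a)
E
python3 fit.py
```

```text
[0.5446 0.0845 0.1835] 10.51 [-0.9 -0.9 -0.2 -0.9  0.5 -0.  -0.4  0.5 -1.  -0.7 -0.1  0.8 -0.6  1.2]
[0.5438 0.084  0.1825] 10.46 [-0.7 -0.7  0.1 -0.5  0.8  0.4 -0.2  0.7]
[0.5465 0.0869 0.1807] 10.35 [-0.2 -1.2  0.3  0.2 -0.1  0.5]
[ 0.5647 -0.0156  0.0951] 5.45 [ 0.7 -0.2 -0.3 -0.  -0.2 -0.2  0.7 -0.9 -0.6 -0.4 -0.6 -0.8 -0.1 -0.1
 -0.4 -0.1]
[ 0.5639 -0.015   0.0987] 5.65 [ 0.5  0.3 -0.6  0.2 -0.4 -0.   0.5 -0.4]
[ 0.5657 -0.017   0.0881] 5.05 [-0.  -0.  -0.3 -0.4  0.2  0.3  0.2  0.2]
stone in station 0.0015118933742599913 -0.10207860486685098 -5.064197088023706
```

View pics/f_top.png

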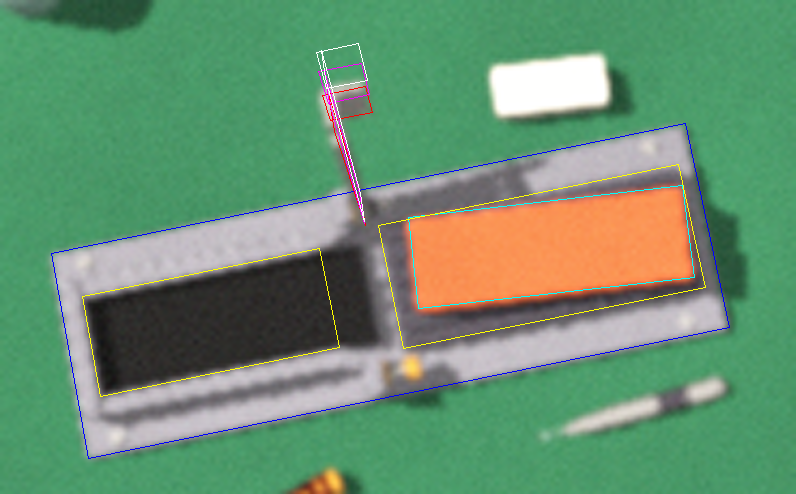

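View pics/f_side.png

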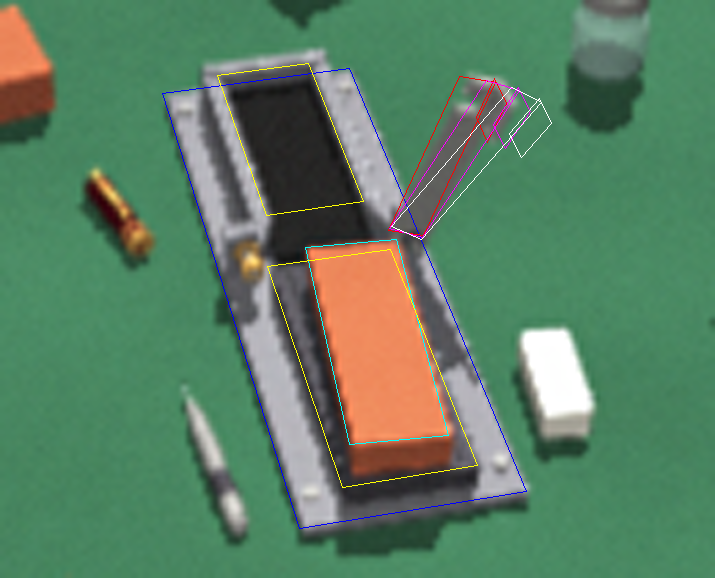

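Request:
drive_tool(
  series="0.195 -0.296 0 -65.3; 0.195 -0.296 0 -65.3; 0.195 -0.296 0 -65.3; 0.195 -0.296 0 -65.3; 0.195 -0.296 0 -65.3; 0.195 -0.296 0 -65.3; 0.195 -0.296 0 -65.3; 0.195 -0.296 0 -65.3; 0.195 -0.296 0 -65.3; 0.195 -0.296 0 -65.3; 0.195 -0.296 0 -65.3; 0.195 -0.296 0 -65.3",
  gripper=0.093,
)

```text
clock: 1.1
eef_pos: [0.3758, 0.2236, 0.2265]
tool_rot: [-0.0, 0.672, 0.741, -0.0]
contact_force: [0.1, -0.6, -0.2]
finger_gap: 0.093
```

Request:
drive_tool(
  series="0.1944 -0.297 0 0; 0.1944 -0.297 0 0; 0.1944 -0.297 0 0; 0.1944 -0.297 0 0; 0.1944 -0.297 0 0; 0.1944 -0.297 0 0; 0.1944 -0.297 0 0; 0.1944 -0.297 0 0; 0.1944 -0.297 0 0; 0.1944 -0.297 -0.05 0; 0.1944 -0.297 -0.1 0; 0.1944 -0.297 -0.1 0",
)

```text
clock: 2.1
eef_pos: [0.5685, -0.072, 0.1217]
tool_rot: [-0.003, 0.671, 0.741, -0.001]
contact_force: [0.3, 0.2, -0.6]
finger_gap: 0.0933
```

```bash
cat > snap.py <<'E'
import sys
from h import *
n=sys.argv[1]
for c in("top","side"):
    im=read_camera(c)[:,:,::-1]; cv2.imwrite(f"pics/{c}_{n}.png",im)
    a=im[130:255,165:350] if c=="top" else im[135:260,220:390]
    sc=4.3 if c=="top" else 4.6
    cv2.imwrite(f"pics/z{c}_{n}.png",cv2.resize(a,None,fx=sc,fy=sc,interpolation=cv2.INTER_CUBIC))
s=get_state(); print(s['clock'],s['eef_pos'],s['tool_rot'],s['finger_gap'])
E
python3 snap.py 1
```

```text
2.2 [ 0.56890637 -0.07193703  0.12337202] [-0.00278108  0.67135219  0.74113159 -0.00157036] 0.09275047009751039
```

View pics/zside_1.png

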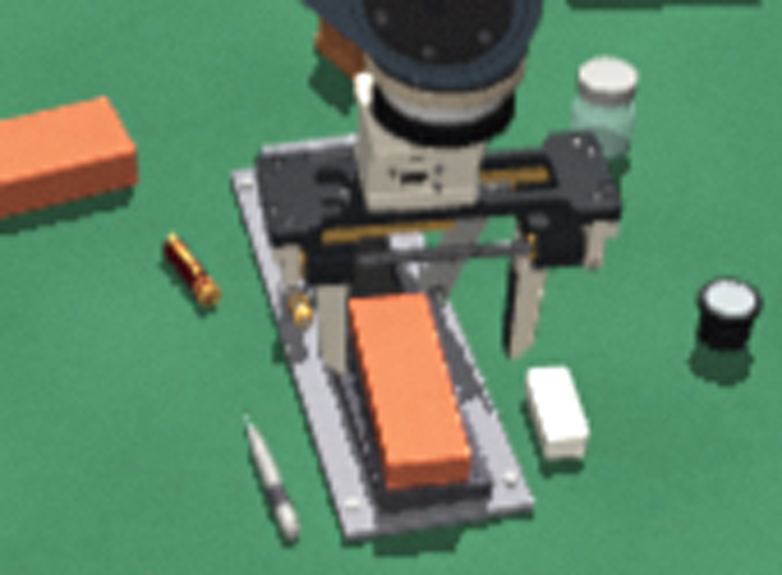

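View pics/ztop_1.png

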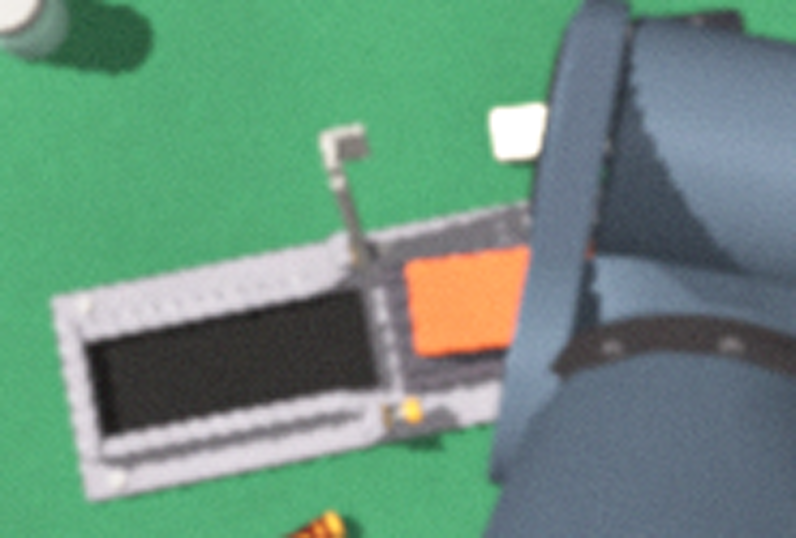

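Request:
drive_tool(
  series="0 0 -0.03 0; 0 0 -0.06 0; 0 0 -0.08 0; 0 0 -0.08 0; 0 0 -0.08 0",
)

```text
clock: 2.62
eef_pos: [0.5713, -0.073, 0.0478]
tool_rot: [0.0, 0.672, 0.741, 0.0]
contact_force: [0.6, 0.0, 0.9]
finger_gap: 0.0929
```

Request:
drive_tool(
  series="0 0 -0.0145 0; 0 0 -0.0145 0; 0 0 -0.0145 0",
)

```text
clock: 2.87
eef_pos: [0.5715, -0.0735, 0.0339]
tool_rot: [0.001, 0.672, 0.74, 0.0]
contact_force: [-0.2, 0.5, 0.0]
finger_gap: 0.0931
```

Request:
drive_tool(
  series="0 0 0 0; 0 0 0 0; 0 0 0 0; 0 0 0 0; 0 0 0 0; 0 0 0 0; 0 0 0 0; 0 0 0 0",
  gripper=0.04,
)

```text
clock: 3.53
eef_pos: [0.5706, -0.0737, 0.0322]
tool_rot: [-0.0, 0.673, 0.74, -0.0]
contact_force: [-1.1, 0.4, 1.6]
finger_gap: 0.0496
```

Request:
drive_tool(
  series="0.002 0.001 0 3; 0.003 0.001 0 5; 0.003 0.001 0 5; 0.001 0.012 0 5; -0.001 0.023 0 5; -0.003 0.034 0 5; -0.0052 0.046 0 5; -0.0074 0.058 0 5; -0.0096 0.070 0 5; -0.0118 0.082 0 5; -0.014 0.0935 0 5; -0.014 0.0935 0 5",
)

```text
clock: 4.53
eef_pos: [0.5561, 0.0222, 0.0321]
tool_rot: [-0.0, 0.639, 0.769, 0.0]
contact_force: [-0.1, 2.7, 1.4]
finger_gap: 0.0497
```

```bash
python3 snap.py 2
```

```text
4.6333 [0.55642918 0.02054493 0.03215024] [-2.45519634e-04  6.39346407e-01  7.68918793e-01  3.58210114e-05] 0.0500524419329791
```

View pics/zside_2.png

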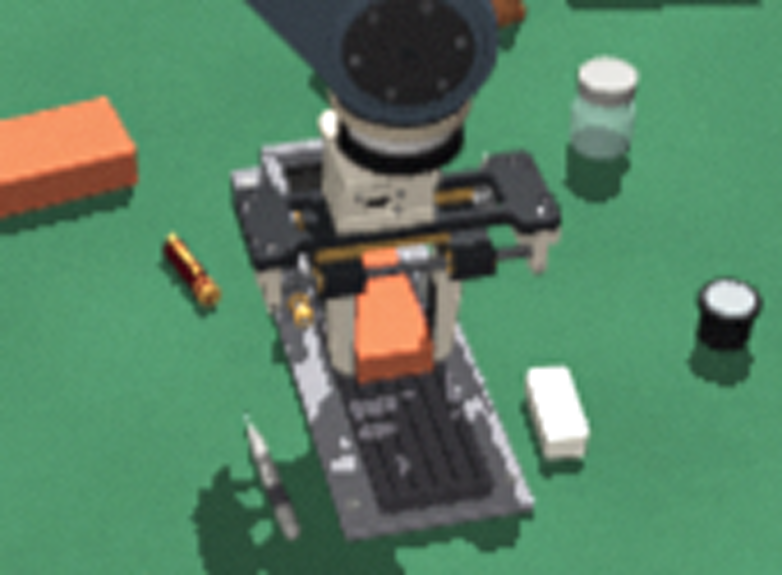

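View pics/ztop_2.png

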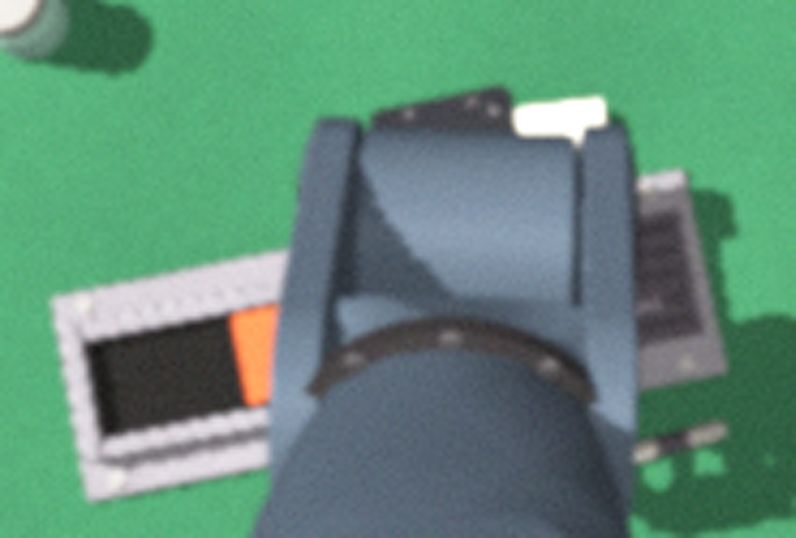

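Request:
drive_tool(
  series="0 0 0 0; 0 0 0 0; 0 0 0 0; 0 0 0.03 0; 0 0 0.06 0; 0 0 0.09 0; 0 0 0.09 0",
  gripper=0.085,
)

```text
clock: 5.22
eef_pos: [0.5592, 0.0193, 0.1273]
tool_rot: [0.003, 0.64, 0.768, 0.002]
contact_force: [0.6, 0.7, 1.4]
finger_gap: 0.0849
```

```bash
python3 -c "
from bench import *
print(get_state()['joint_positions'])"
```

```text
[-4.87790585e-02  4.85695556e-01  1.72106051e+00 -1.46895435e-05
  9.27050347e-01 -2.30686583e-01]
```

Request:
drive_tool(
  series="0.004 -0.023 0 7; 0.008 -0.046 0 14; 0.008 -0.046 0 21; 0.008 -0.046 0 28; 0.008 -0.046 0 35; 0.008 -0.046 0 42; 0.008 -0.046 0 49; 0.008 -0.046 0 56; 0.008 -0.046 0 63; 0.008 -0.046 0 70; 0.008 -0.046 0 77; 0.008 -0.046 0 84",
  gripper=0,
)

```text
clock: 6.22
eef_pos: [0.5644, -0.0266, 0.1215]
tool_rot: [-0.0, -0.042, 0.999, 0.0]
contact_force: [-0.9, -0.8, 0.2]
finger_gap: 0.0096
```

Request:
drive_tool(
  series="0 0 -0.03 6; 0 0 -0.06 6; 0 0 -0.06 6; 0 0 -0.06 6",
)

```text
clock: 6.55
eef_pos: [0.5637, -0.0264, 0.0612]
tool_rot: [-0.002, -0.091, 0.996, 0.0]
contact_force: [-0.2, -0.9, 0.6]
finger_gap: 0.0002
```

```bash
python3 snap.py 3
```

```text
6.65 [ 0.56531029 -0.02646477  0.06334172] [ 6.64524337e-04 -9.07280543e-02  9.95875472e-01 -1.50856113e-04] 0.0005057380115568704
```

View pics/zside_3.png

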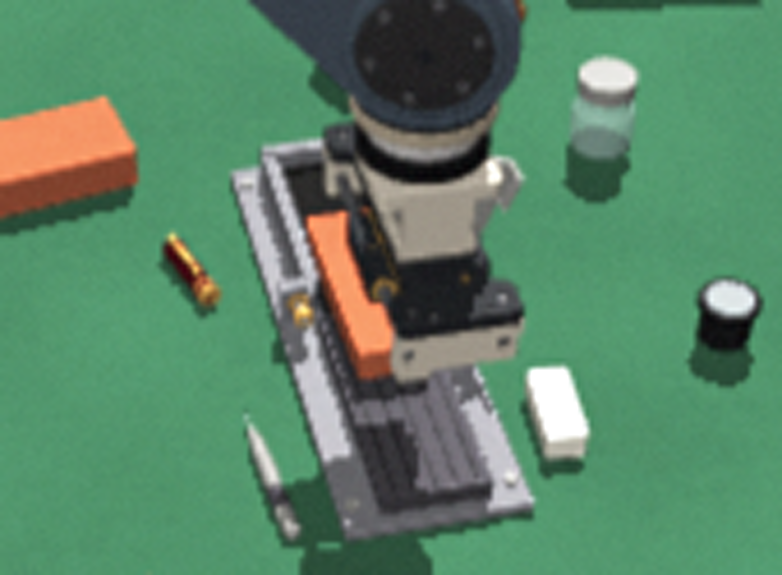

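View pics/ztop_3.png

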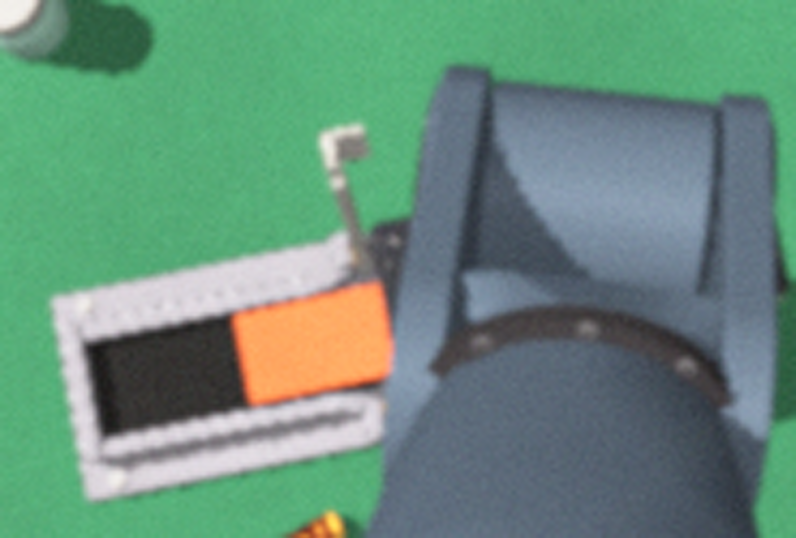

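Request:
drive_tool(
  series="0 0 -0.015 0; 0 0 -0.029 0; 0 0 -0.029 0; 0 0 -0.029 0",
)

```text
clock: 6.98
eef_pos: [0.5651, -0.0263, 0.0342]
tool_rot: [0.0, -0.091, 0.996, -0.0]
contact_force: [-0.5, 0.4, 1.0]
finger_gap: 0.0004
```

Request:
drive_tool(
  series="-0.0018 0.010 0 0; -0.0036 0.0195 0 0; -0.0055 0.0295 0 0; -0.0073 0.0395 0 0; -0.009 0.049 0 0; -0.0109 0.059 0 0; -0.0128 0.069 0 0; -0.0146 0.0785 0 0; -0.0164 0.0885 0 0; -0.0164 0.0885 0 0",
)

```text
clock: 7.82
eef_pos: [0.5478, 0.0641, 0.0331]
tool_rot: [-0.0, -0.092, 0.996, 0.0]
contact_force: [0.5, -0.9, 0.1]
finger_gap: 0.0007
```

```bash
python3 snap.py 4
```

```text
7.9167 [0.5482095  0.06269055 0.03317082] [ 4.75517691e-05 -9.15109064e-02  9.95804072e-01  4.20453593e-05] 0.0004175328104512269
```

View pics/zside_4.png

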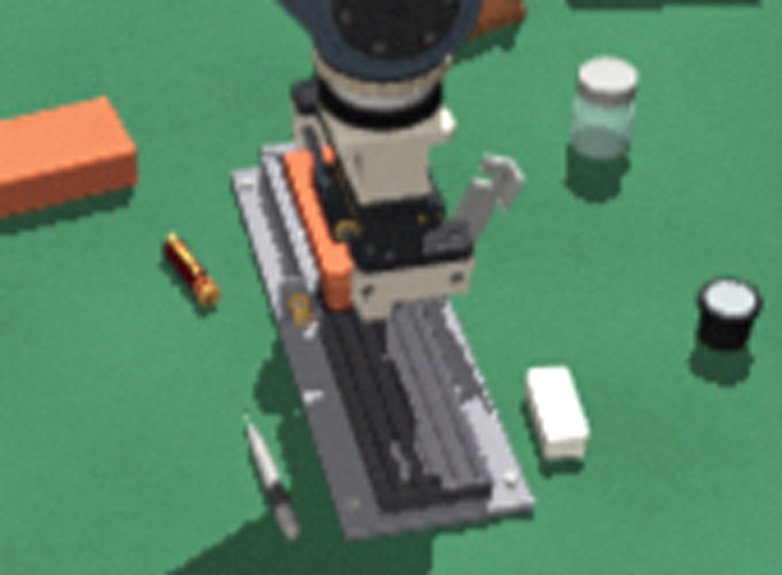

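View pics/ztop_4.png

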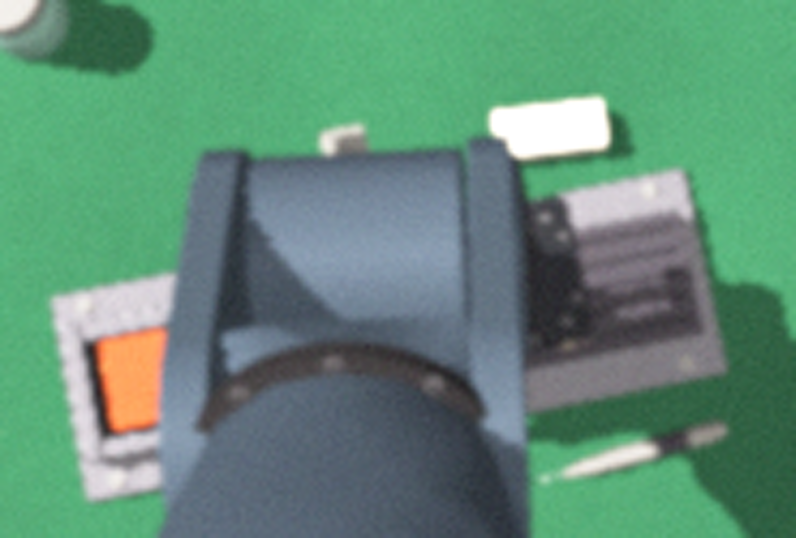

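Request:
drive_tool(
  series="-0.0004 0.002 0 0; -0.0007 0.004 0 0; -0.0011 0.006 0 0; -0.0011 0.006 0 0; -0.0011 0.006 0 0",
)

```text
clock: 8.33
eef_pos: [0.5471, 0.0682, 0.0331]
tool_rot: [0.0, -0.091, 0.996, 0.0]
contact_force: [0.3, -0.1, 0.6]
finger_gap: 0.0006
```

Request:
drive_tool(
  series="-0.0004 0.002 0 0; -0.0007 0.004 0 0; -0.0007 0.004 0 0; -0.0007 0.004 0 0",
)

```text
clock: 8.67
eef_pos: [0.5463, 0.0725, 0.0331]
tool_rot: [-0.0, -0.091, 0.996, 0.0]
contact_force: [-0.0, 0.1, -0.3]
finger_gap: 0.0003
```

Request:
drive_tool(
  series="-0.0002 0.001 0 0; -0.0004 0.002 0 0; -0.0004 0.002 0 0; -0.0004 0.002 0 0",
)

```text
clock: 9.0
eef_pos: [0.546, 0.0744, 0.0331]
tool_rot: [0.0, -0.091, 0.996, 0.0]
contact_force: [-0.7, -0.7, -0.0]
finger_gap: 0.0006
```

```bash
python3 snap.py 5
python3 - <<'E'
import cv2
a=cv2.imread("pics/side_5.png")[155:225,265:345];cv2.imwrite("pics/c5.png",cv2.resize(a,None,fx=8,fy=8,interpolation=cv2.INTER_CUBIC))
E
```

```text
9.1 [0.54598997 0.07435027 0.03314392] [-8.11252764e-06 -9.11307429e-02  9.95838935e-01  5.43986140e-05] 0.00012898840998634047
```

View pics/c5.png

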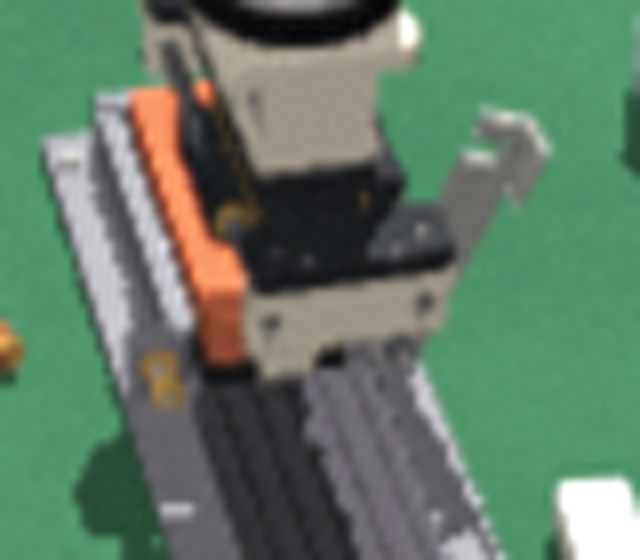

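View pics/ztop_5.png

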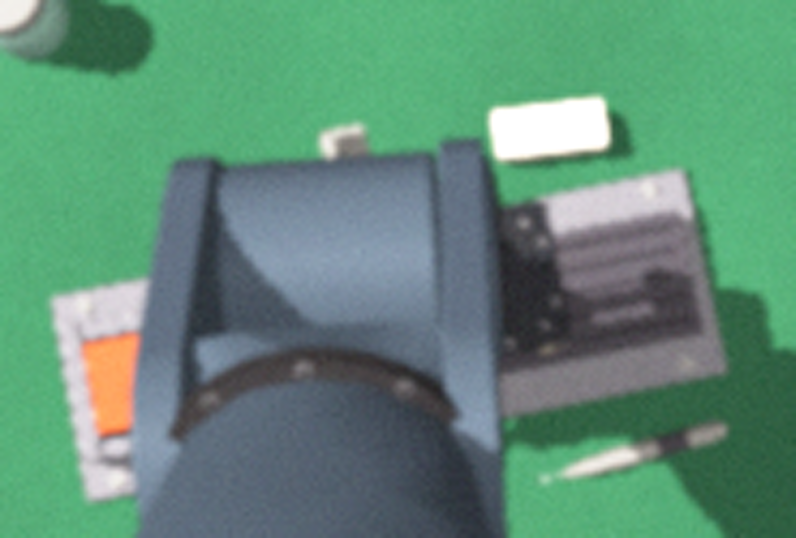

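Request:
drive_tool(
  series="-0.0002 0.001 0 0; -0.0003 0.0015 0 0; -0.0003 0.0015 0 0; -0.0003 0.0015 0 0",
)

```text
clock: 9.43
eef_pos: [0.5457, 0.0758, 0.0331]
tool_rot: [0.0, -0.091, 0.996, 0.0]
contact_force: [-0.2, -1.3, -0.2]
finger_gap: 0.0005
```

Request:
drive_tool(
  series="-0.0002 0.001 0 0; -0.0003 0.0015 0 0; -0.0003 0.0015 0 0; -0.0003 0.0015 0 0",
)

```text
clock: 9.77
eef_pos: [0.5459, 0.0762, 0.0333]
tool_rot: [0.0, -0.091, 0.996, -0.001]
contact_force: [1.9, -10.4, -0.2]
finger_gap: 0.0003
```

Request:
drive_tool(
  series="0.0027 -0.015 0 0; 0.0055 -0.0295 0 0; 0.0055 -0.0295 0.03 0; 0.0055 -0.0295 0.07 0; 0.0055 -0.0295 0.11 -7; 0.0055 -0.0295 0.15 -14; 0.0055 -0.0295 0.17 -21; 0.0055 -0.0295 0.17 -28; 0.0055 -0.0295 0.17 -35; 0.0055 -0.0295 0.17 -42; 0.0055 -0.0295 0.17 -49; 0.0055 -0.0295 0.17 -56",
)

```text
clock: 10.77
eef_pos: [0.5508, 0.048, 0.2031]
tool_rot: [-0.0, 0.39, 0.921, 0.0]
contact_force: [0.1, -0.5, 0.0]
finger_gap: 0.0005
```

```bash
python3 snap.py 6
python3 - <<'E'
import cv2
a=cv2.imread("pics/side_6.png")[130:235,255:385];cv2.imwrite("pics/c6.png",cv2.resize(a,None,fx=6,fy=5.6,interpolation=cv2.INTER_CUBIC))
E
```

```text
10.8667 [0.55077608 0.04795815 0.20310031] [-1.23424015e-04  3.88037422e-01  9.21643607e-01  7.08254114e-05] 0.0005202201942056168
```

View pics/c6.png

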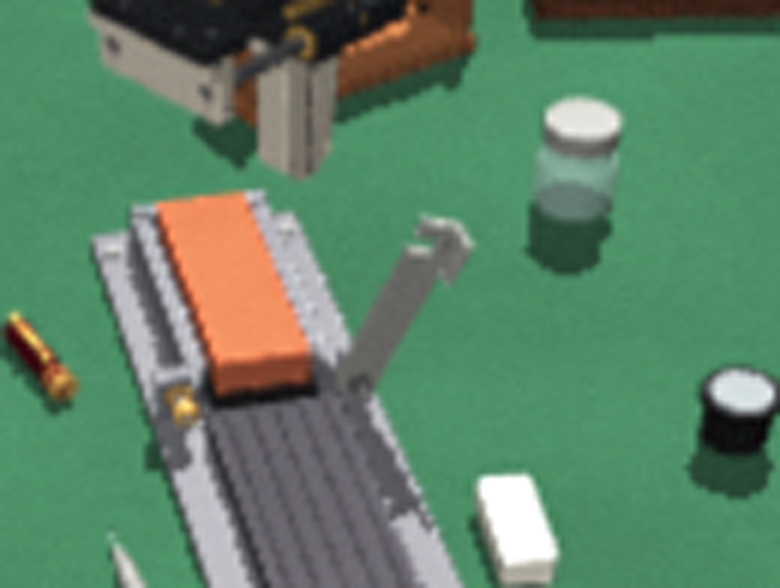

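View pics/ztop_6.png

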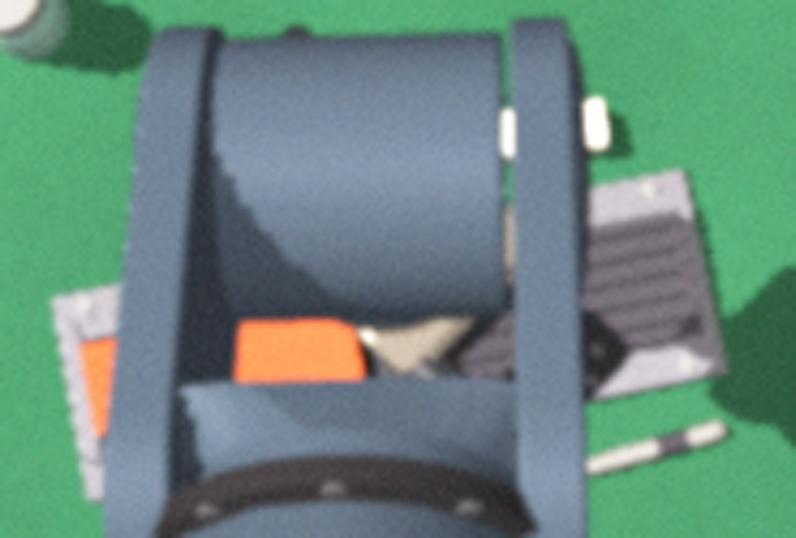

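Request:
drive_tool(
  series="0.035 0.013 0 -7; 0.07 0.026 0 -14; 0.105 0.039 0 -21; 0.122 0.046 0 -28; 0.122 0.046 0 -34; 0.122 0.046 0 -34; 0.122 0.046 -0.03 -34; 0.122 0.046 -0.065 -34; 0.122 0.046 -0.1 -34; 0.122 0.046 -0.1 -34; 0.122 0.046 -0.1 -34",
)

```text
clock: 11.78
eef_pos: [0.6719, 0.0936, 0.1026]
tool_rot: [-0.001, 0.638, 0.77, -0.001]
contact_force: [0.2, 0.4, 1.2]
finger_gap: 0.0007
```

```bash
python3 snap.py 7
python3 - <<'E'
import cv2
a=cv2.imread("pics/side_7.png")[110:235,265:385];cv2.imwrite("pics/c7.png",cv2.resize(a,None,fx=4.7,fy=4.7,interpolation=cv2.INTER_CUBIC))
E
```

```text
11.8833 [0.67392884 0.093808   0.10572522] [0.00107798 0.63872042 0.76943744 0.00104573] 0.0003779076208386933
```

View pics/c7.png

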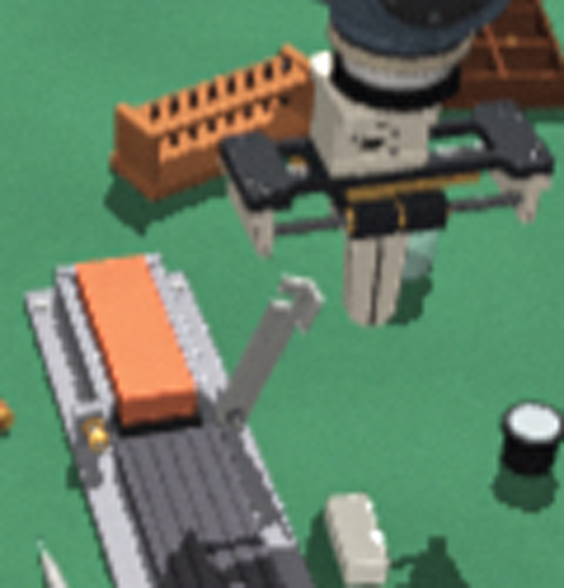

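Request:
drive_tool(
  series="-0.01 -0.0018 0.0165 0; -0.02 -0.0037 0.0165 0; -0.03 -0.0056 0.0165 0; -0.037 -0.0069 0.0165 0; -0.044 -0.0082 0.0165 0; -0.05 -0.0093 0.0165 0; -0.0558 -0.0104 0.0165 0; -0.0558 -0.0104 0.0165 0; -0.0558 -0.0104 0.0165 0",
)

```text
clock: 12.63
eef_pos: [0.6263, 0.0846, 0.1321]
tool_rot: [0.01, 0.639, 0.769, 0.01]
contact_force: [10.2, 5.4, 48.9]
finger_gap: 0.0004
```

```bash
python3 snap.py 8
python3 - <<'E'
import cv2
a=cv2.imread("pics/side_8.png")[110:235,265:385];cv2.imwrite("pics/c8.png",cv2.resize(a,None,fx=4.7,fy=4.7,interpolation=cv2.INTER_CUBIC))
E
```

```text
12.7333 [0.62648165 0.08458773 0.13206266] [0.00968428 0.63899456 0.76908714 0.00985548] 0.00023567360299784788
```

View pics/c8.png

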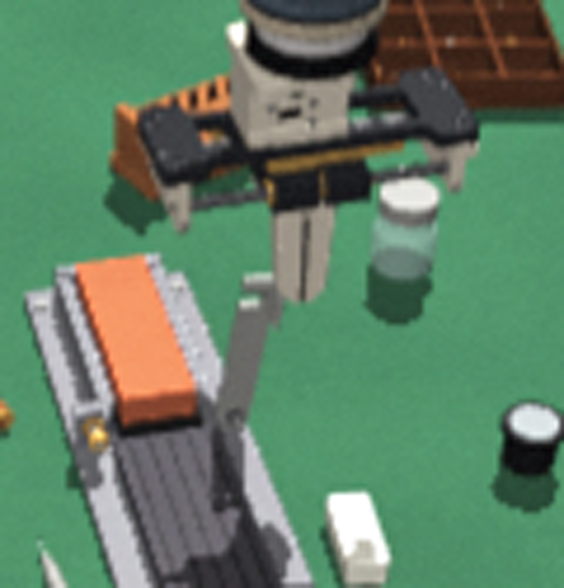

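Request:
drive_tool(
  series="0 0 0.015 0; 0 0 0.03 0; 0.02 0.0037 0.03 0; 0.04 0.0074 0.03 0; 0.04 0.0074 0.03 0; 0.04 0.0074 0 0; 0.04 0.0074 -0.025 0; 0.04 0.0074 -0.025 0; 0.04 0.0074 -0.025 0",
)

```text
clock: 13.48
eef_pos: [0.657, 0.0907, 0.0958]
tool_rot: [-0.0, 0.639, 0.769, -0.0]
contact_force: [1.0, -0.5, 0.7]
finger_gap: 0.0004
```

```bash
python3 snap.py 9
python3 - <<'E'
import cv2
a=cv2.imread("pics/side_9.png")[110:235,265:385];cv2.imwrite("pics/c9.png",cv2.resize(a,None,fx=4.7,fy=4.7,interpolation=cv2.INTER_CUBIC))
E
```

```text
13.5833 [0.65818898 0.09082969 0.09735331] [0.00120534 0.63950973 0.76878118 0.00116014] 0.0006034850279652228
```

View pics/c9.png

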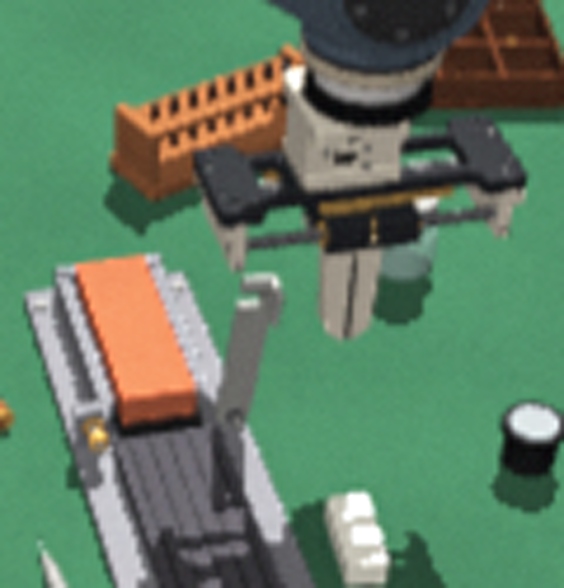

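Request:
drive_tool(
  series="-0.008 -0.0015 0 0; -0.016 -0.003 0 0; -0.024 -0.0045 0 0; -0.03 -0.0056 0 0; -0.036 -0.0067 0 0; -0.041 -0.0076 0 0; -0.0452 -0.0084 0 0; -0.0452 -0.0084 0 0",
)

```text
clock: 14.25
eef_pos: [0.6112, 0.0823, 0.0947]
tool_rot: [-0.0, 0.64, 0.769, -0.0]
contact_force: [-0.1, -0.7, -0.1]
finger_gap: 0.0004
```

```bash
python3 snap.py 10
python3 - <<'E'
import cv2
a=cv2.imread("pics/side_10.png")[110:235,265:385];cv2.imwrite("pics/c10.png",cv2.resize(a,None,fx=4.7,fy=4.7,interpolation=cv2.INTER_CUBIC))
E
```

```text
14.35 [0.61180422 0.08231706 0.09460418] [-1.06435701e-04  6.39720178e-01  7.68607875e-01 -1.26582347e-04] 0.0003177175476041306
```

View pics/c10.png

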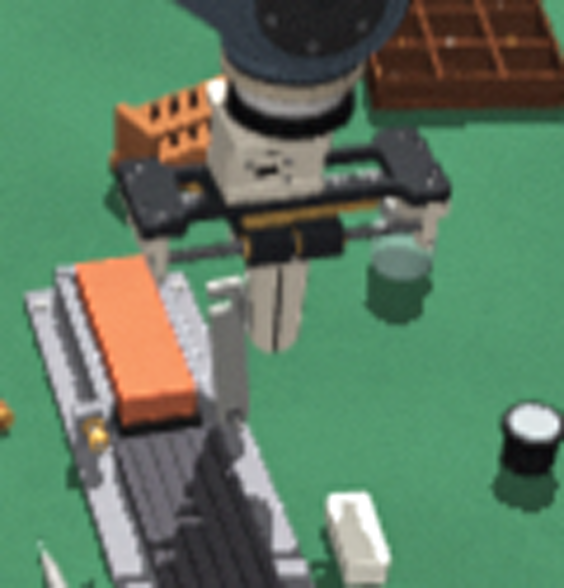

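Request:
drive_tool(
  series="0.003 0.0005 0.022 0; 0.003 0.0005 0.030 0; 0 0 0.031 0; -0.0096 -0.0018 0.031 0; -0.0189 -0.0035 0.031 0; -0.028 -0.0052 0.0295 0; -0.0369 -0.0068 0.027 0; -0.0454 -0.0084 0.0235 0; -0.0536 -0.0099 0.019 0; -0.0613 -0.0114 0.014 0; -0.0683 -0.0127 0.008 0; -0.0683 -0.0127 0.008 0",
)

```text
clock: 15.35
eef_pos: [0.5417, 0.0695, 0.1011]
tool_rot: [-0.001, 0.64, 0.769, -0.001]
contact_force: [-0.2, 0.5, -0.6]
finger_gap: 0.0004
```

```bash
python3 snap.py 11
python3 - <<'E'
import cv2
a=cv2.imread("pics/side_11.png")[110:235,265:385];cv2.imwrite("pics/c11.png",cv2.resize(a,None,fx=4.7,fy=4.7,interpolation=cv2.INTER_CUBIC))
E
```

```text
15.45 [0.54345481 0.06966069 0.10233154] [-2.17424814e-04  6.39738359e-01  7.68592708e-01 -1.83416420e-04] 0.000357521143603049
```

View pics/c11.png

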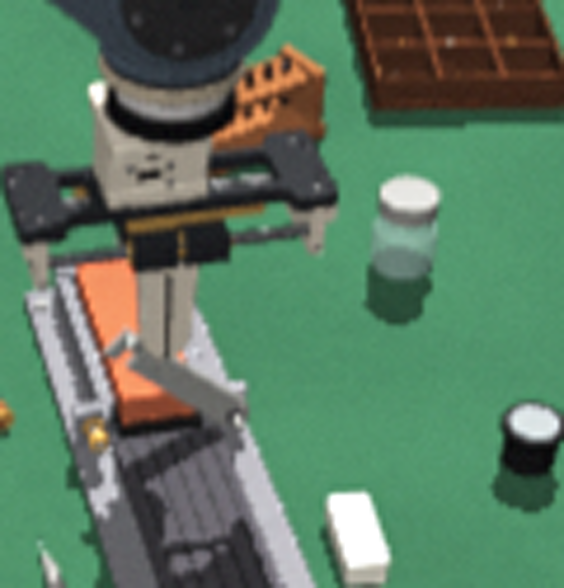

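Request:
drive_tool(
  series="-0.0104 -0.0019 -0.006 0; -0.0181 -0.0034 -0.0133 0; -0.0251 -0.0047 -0.0213 0; -0.0293 -0.0054 -0.0297 0; -0.0326 -0.0061 -0.0385 0; -0.0326 -0.0061 -0.0385 0",
)

```text
clock: 15.95
eef_pos: [0.5097, 0.0635, 0.0624]
tool_rot: [-0.001, 0.64, 0.769, -0.001]
contact_force: [-0.7, 0.3, -1.1]
finger_gap: 0.0003
```

```bash
python3 snap.py 12
python3 - <<'E'
import cv2
a=cv2.imread("pics/side_12.png")[110:235,265:385];cv2.imwrite("pics/c12.png",cv2.resize(a,None,fx=4.7,fy=4.7,interpolation=cv2.INTER_CUBIC))
E
```

```text
16.05 [0.51105701 0.06356875 0.06383623] [-2.35552773e-04  6.39725955e-01  7.68603021e-01 -2.09140442e-04] 0.00048151150972310206
```

View pics/c12.png

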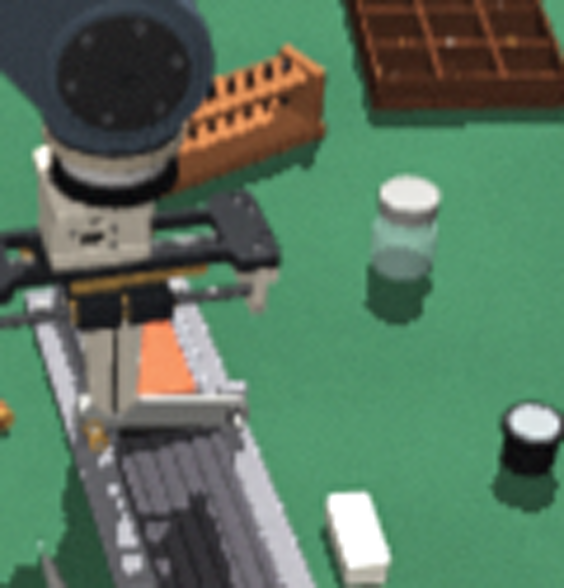

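Request:
drive_tool(
  series="-0.001 -0.0002 -0.006 0; -0.002 -0.0004 -0.012 0; -0.003 -0.0006 -0.017 0; -0.003 -0.0006 -0.019 0; -0.003 -0.0006 -0.019 0",
)

```text
clock: 16.47
eef_pos: [0.5077, 0.063, 0.0452]
tool_rot: [-0.0, 0.64, 0.769, -0.0]
contact_force: [-3.9, -0.2, 6.1]
finger_gap: 0.0002
```

Request:
drive_tool(
  series="0 0 -0.001 0; 0 0 -0.0015 0; 0 0 -0.0015 0; 0 0 -0.0015 0",
)

```text
clock: 16.8
eef_pos: [0.5077, 0.0629, 0.0448]
tool_rot: [-0.0, 0.64, 0.769, -0.0]
contact_force: [-9.3, -0.7, 23.7]
finger_gap: 0.0004
```

Request:
drive_tool(
  series="0 0 0.003 0; 0 0 0.03 0; 0 0 0.07 0; 0 0 0.11 0; -0.03 -0.03 0.15 0; -0.06 -0.06 0.15 0; -0.09 -0.09 0.15 0; -0.12 -0.12 0.15 0; -0.12 -0.15 0.15 0; -0.12 -0.18 0.15 0; -0.12 -0.18 0.15 0",
)

```text
clock: 17.72
eef_pos: [0.3877, -0.1209, 0.194]
tool_rot: [0.001, 0.641, 0.767, -0.0]
contact_force: [-0.2, 0.6, 0.8]
finger_gap: 0.0004
```

```bash
python3 snap.py 13
python3 - <<'E'
import cv2
a=cv2.imread("pics/side_13.png")[155:235,265:365];cv2.imwrite("pics/c13.png",cv2.resize(a,None,fx=7,fy=7,interpolation=cv2.INTER_CUBIC))
E
```

```text
17.8167 [ 0.38785766 -0.11759465  0.19351131] [-1.05325036e-04  6.40693333e-01  7.67796872e-01  6.55965698e-05] 0.0004565727181423968
```

View pics/c13.png

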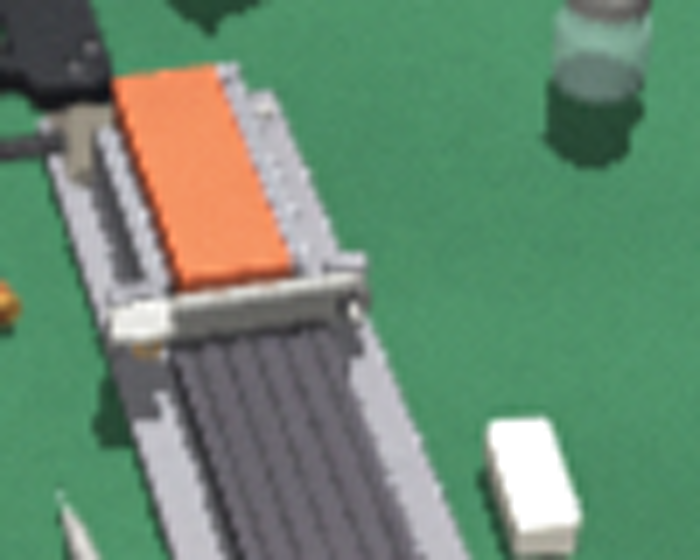

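View pics/top_13.png

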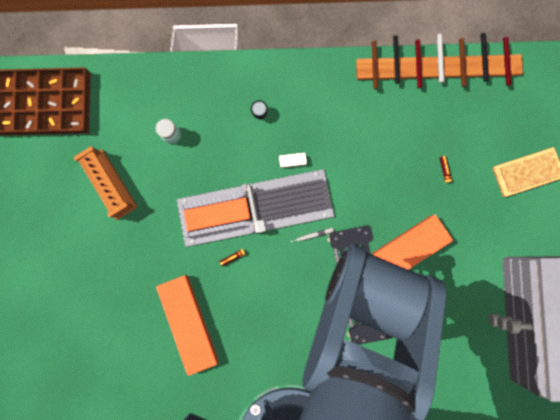

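Request:
drive_tool(
  series="0 0 0 0; 0 0 0 0; 0 0 0 0",
)

```text
clock: 18.07
eef_pos: [0.3881, -0.1161, 0.1935]
tool_rot: [-0.0, 0.639, 0.769, -0.0]
contact_force: [0.9, 0.4, -0.4]
finger_gap: 0.0008
```

```bash
python3 -c "
from bench import *
s=get_state();print(s['contact_force'],s['dq']); print(close_job())"
```

```text
[ 0.86239985  0.43198827 -0.40463613] [-0.00159779 -0.00138606 -0.00151662 -0.00180834 -0.00058524 -0.00402809]
the job is handed in; nothing more can be done
None
```

The whetstone is in the cradle against the back stop, the keeper bar is down over the second bolt, and I handed the job in at about 18 s of the 58 s allowed. The hand-in gives no verdict, so the result rests on my own checks.

- **Stone:** I gripped it across its width on the plate, straightened it and slid its front into the cradle. Then I pushed its end with the closed fingers until the force rose to about 10 N at the stop. The later pictures show it lying flat against the stop.
- **Keeper:** I swept the bar over by its tab and pressed it down. It met a hard stop at about 24 N with the fingertips at z ≈ 37 mm, which is the height given for the closed bar. The last pictures show the bar level across the mouth.
- **Bystanders and robot:** In the last top view the bystanders were where they started. The arm stood clear, with no contact force beyond noise.
- **What went wrong:** On the first keeper sweep, the fingertips rode up onto the end of the tab. The reading after that move was about 49 N up. I lifted off, went lower and repeated the sweep without trouble. From the pictures, only the fingertips touched the tab, so I don't think the 40 N limit on the arm and gripper body applied, but I could not confirm that.

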